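Index the sample carousel to the reader

ROBOT

A 7-joint arm with a two-finger parallel gripper is mounted at the origin on a cart in front of the work surface, level with it; the furniture and walls round the work are solid. World frame = base frame: x ahead of the robot, y to its left, z up, the work surface at z = 0. Lengths are in m, angles in degrees, forces in N, time in s.
With the tool pointing down it reaches from about 0.4 to 0.875 m from the base axis. Payload 6.5 kg.
Tool frame: the origin (TCP) lies at the very end of the fingers, on their centre line; the grasp point (between the pads) lies 19 mm behind it; z points along the fingers, y is the line along which they close (so a half turn about z gives the same grasp; the last joint's range is limited). The gripper opens to 85 mm and grips with 20 to 120 N. Pads are 22 mm wide; open, the fingers measure 114 mm over their backs; the gripper's body (76 mm by 85 mm) begins 54 mm behind the grasp point. The pads swing forward as they close: fully open they stand 13 mm farther back than shut.
Start: joints at [69.488, 30.733, -0.252, 88.115, 0.149, 61.152, -4.079], TCP at [0.187, -0.623, 0.231] pointing down, gripper open.
Joint ranges: [-154.64, 154.64], [-21.42, 123.67], [-72.66, 72.17], [13.99, 137.28], [-74.86, 254.86], [10.95, 109.41], [-158.01, 158.01]. Speed limits (degrees/s): [136.94, 136.94, 180, 180, 180, 180, 180].

INTERFACE

Orientations are given as [roll, pitch, yaw] about the fixed x, y, z axes, in that order (R = Rz(yaw) Ry(pitch) Rx(roll)).
In Python, from station import robot, viewer, order, silhouettes, spot_point gives the robot as it stands. The module is installed in compiled form; this text tells all that it offers.
- The arm moves only by the shell command python3 -m pendant 'ROWS'. ROWS is JSON, a list of rows, each a list of 7 numbers: the shift along the world's x, y, z in m, then the turn, a rotation vector about the world's x, y, z in rad, then the opening, from -1 (shut) to 1 (fully open). A call has 1 to 20 rows; each row is the pose to reach, as a shift and turn from the pose commanded when the call began; what a row does not reach only later rows make up. A row lasts 1/10 s, in which the tool goes at most 50 mm and 8.59 degrees, less where a joint would pass 70% of its speed; a pose out of reach is approached as far as the arm can. A call with a gripper value outside its range is refused whole. The fingers move at their own pace and stop on an object; the grip force is fixed at half the most. Time passes only in rows, so rows that repeat a pose let the fingers close. It gives the time, the measured TCP pose, the force, the opening and the grip force at its end, in the units of the state.
- robot.read_state(): the state, without advancing time (a new reading comes with each control period).
- viewer.read_camera(name): name is "scene" or "top" or "wrist"; returns a dict with "pixels" (400x640x3 uint8, red, green, blue), "vertical_fov" (degrees; the focal length in pixels is half the picture's height over the tangent of half this angle, whatever the lens; pixels are square), "cx", "cy" (the principal point, pixels), "xyz" and "orientation" of the camera in the world. Camera axes: x right, y down, z forward; pixel columns grow to the right and rows downward; lengths in m; the calibration is good to about 2 mm. A picture is of the moment at which its call begins. There is no depth.
- order.job_done(): hands the job in; it is judged then, once.
Trained networks look in a picture, given as the dict that the camera call returned (one of the last four; its "shot" number tells which), for a name from the list of things; names that differ only in an ending like _2 or _b are one class to them, and where a whole thing is asked for, a point or a joint stands for the part that bears it (a point fixed in the world has none). Each returns a list of dicts, best first, with "p" (0 to 1); they miss things now and then, are a little off and sometimes report something else, mostly with a low value. They report only what shows in the picture. A call takes as long as a camera call.
- silhouettes(label, picture): "pixels" (400x640 bool, what is visible of it) and "pixel" ([row, column] in pixels, amid what is visible of it).
- spot_point(label, picture): "pixel" ([row, column] in pixels: a listed point, or the origin of a listed thing).
The state is a dict: "t": time; "joints": joint angles; "qvel": joint speeds; "tau": joint torques, N m; "tool_pos": TCP position; "tcp_rot": TCP orientation; "wrist_force": force on the tool from outside, world axes, zero at the start; "ft_torque": the same for the moment, N m; "gripper_width": finger opening in m; "finger_force": force on a finger pad.
Only numpy, scipy, OpenCV 4.12 (cv2) and the standard library are available. Lean on these libraries where they do the work, as an engineer would, in place of code of your own. Each camera call takes 0.05 s, during which the arm holds its last target. There are 200 camera calls.

TASK

The jar on the click-stop sample carousel stands a few clicks short of the reader tower. Push the carousel round clockwise (seen from above) by its upright finger pegs, exactly as many clicks as it takes to bring the jar to rest squarely in front of the reader, settled in that stop, without turning it on past the reader. Do not touch the jar itself, leave the things around alone, and let go at the end.

Things in the scene. Friction and masses are not known exactly. Their poses are not given: they have to be found in the camera images.
- carousel (a joint): turning disc of the carousel, rad, growing clockwise seen from above; 0 = jar squarely before the reader. Eight click stops, every 0.785 rad; starts 2, 3 or 4 clicks short (about -1.57, -2.36 or -3.14). A sprung detent holds each stop: about 0.6 N m (7 N at a peg) to leave it; past half way to the next it pulls itself in and does not run on. Very rarely it starts hung midway between two stops
- centre (a point): fixed point on the carousel's axis, at the disc's top face (z = 46 mm). Its x axis points to the reader. White disc 208 mm across, 12 mm thick, on a grey housing 224 mm across; hub 40 mm across, 22 mm high at its middle. Eight stations 64 mm from the axis, 45 degrees apart: one holds the jar, seven are empty flat grey spots
- peg (a point): foot, on the disc's top face, of one of eight like steel finger pegs: 12 mm thick, 42 mm high (tops at z = 88 mm), 90 mm from the axis, 45 degrees apart, each midway between two stations (this one is 22.5 degrees clockwise of the jar); 57 mm clear between neighbours. They turn with the disc
- jar_place (a point): centre of the jar's underside, on the disc's top face, 64 mm from the axis; turns with the carousel
- reader_place (a point): where jar_place lies when the jar is squarely before the reader; fixed, 64 mm from the axis. The reader is a white tower with a black window facing the disc, 62 mm wide, top at z = 108 mm, standing from 127 to 173 mm from the axis in this direction
- sample_jar: amber screw-cap jar with a white cap, 53 mm across, 57 mm high (top at z = 103 mm), fixed on its carousel station; origin at the centre of its underside. Not to be touched
- film_box: white carton 110 x 120 x 55 mm, origin at the centre of its underside; loose; leave it where it stands
- jar_brown: brown jar 60 mm across, 87 mm high, origin at the centre of its underside; loose; leave it where it stands
- tape_roll: roll of tape lying flat, 63 mm across, 19 mm high, origin at the centre of its underside; loose; leave it where it stands

How it is judged:
By the outcome, as a careful person would: the job done as asked, in the order asked, and still so for the second after the job is handed in, with the robot touching nothing.
It also fails if it takes over 67 s, if anything falls off the work surface, if the arm or the gripper's body presses on something with over 40 N, if the wrist force passes 120 N, or if a joint passes its speed limit or range.

## Working session

There is one attempt and no reset: what is moved stays moved. The work goes in short steps, Python scripts to look and compute and a shell command to move; the robot and the scene stay as the last step left them, time stands still between calls to the robot, and variables do not carry over. Pictures are saved under pics/ and viewed, at most 10 in all, crops included, and the job is handed in when it is done.

```bash
mkdir -p pics; cat > h.py <<'E'
import numpy as np, cv2
from scipy.spatial.transform import Rotation as R
from station import robot, viewer, order, silhouettes, spot_point
def ray(p,px):
    f=200/np.tan(np.radians(p["vertical_fov"]/2)); r,c=px
    d=np.array([(c-p["cx"])/f,(r-p["cy"])/f,1])
    o=np.array(p["orientation"],float)
    M=R.from_euler('xyz',o,degrees=True).as_matrix() if o.size==3 else o.reshape(3,3)
    return np.array(p["xyz"]),M@d
def atz(p,px,z):
    o,d=ray(p,px); return (o+d*(z-o[2])/d[2]).round(4)
Z=dict(centre=.046,peg=.046,jar_place=.046,reader_place=.046,sample_jar=.046,film_box=0,jar_brown=0,tape_roll=0)
E
python3 - <<'E'
from h import *
ims=[]
for n in("top","scene"):
    p=viewer.read_camera(n); cv2.imwrite(f"pics/{n}0.png",p["pixels"][:,:,::-1]); print(n,p["xyz"],p["orientation"],p["vertical_fov"])
    for k,z in Z.items():
        for s in spot_point(k,p)[:2]: print(k,np.round(s["p"],2),np.round(s["pixel"]),atz(p,s["pixel"],z))
print(robot.read_state())
E
```

```text
top [ 0.37049428 -0.09022751  1.12049489] [-173.10981609    0.17938316  -90.95158204] 51.82944294328331
centre 0.91 [183. 313.] [ 0.5352 -0.0731  0.046 ]
peg 0.86 [161. 288.] [ 0.596  -0.0068  0.046 ]
reader_place 0.64 [164. 325.] [ 0.5853 -0.1063  0.046 ]
reader_place 0.64 [151. 212.] [0.6255 0.1952 0.046 ]
sample_jar 0.93 [177. 291.] [ 0.5525 -0.016   0.046 ]
film_box 0.8 [153. 427.] [ 0.621  -0.3905  0.    ]
jar_brown 0.89 [148. 211.] [0.6447 0.2092 0.    ]
tape_roll 0.93 [252. 416.] [ 0.3505 -0.347   0.    ]
scene [-0.01292769  0.67572577  0.85466925] [-130.36237901   -1.17788499 -145.8118443 ] 49.9845261168351
centre 0.65 [196. 312.] [ 0.5284 -0.0837  0.046 ]
peg 0.97 [200. 276.] [ 0.6013 -0.0092  0.046 ]
jar_place 0.59 [205. 290.] [ 0.556  -0.0186  0.046 ]
jar_place 0.36 [187. 407.] [ 0.3217 -0.2814  0.046 ]
reader_place 0.7 [184. 300.] [ 0.5874 -0.1072  0.046 ]
sample_jar 0.58 [204. 290.] [ 0.5607 -0.0205  0.046 ]
film_box 0.73 [148. 339.] [ 0.6321 -0.3931  0.    ]
jar_brown 0.96 [256. 209.] [ 0.6379  0.2238 -0.    ]
jar_brown 0.24 [186. 300.] [ 0.6163 -0.1452  0.    ]
tape_roll 0.71 [186. 407.] [ 0.3419 -0.3381  0.    ]
{'t': 0.9, 'joints': array([69.48893865, 30.73186814, -0.25139579, 88.11646651,  0.14997157,
       61.1510725 , -4.07888793]), 'qvel': array([ 0.02699746,  0.06515224, -0.05059963,  0.03775891,  0.01173877,
        0.00178622, -0.03504278]), 'tau': array([ 6.89789376e-04, -5.83316231e+01,  1.04746152e+00, -2.59437704e+01,
        1.23132873e-02,  1.60972388e-03, -1.31553878e-05]), 'tool_pos': array([ 0.1869651 , -0.622518  ,  0.23129921]), 'tcp_rot': array([1.79998882e+02, 2.81984912e-03, 1.67206252e+01]), 'wrist_force': array([ 0.08068544, -0.54964448,  0.10253039]), 'ft_torque': array([0.01902606, 0.0075442 , 0.02581918]), 'finger_force': 0.0, 'gripper_width': 0.0851623789913108}
```

View pics/top0.png

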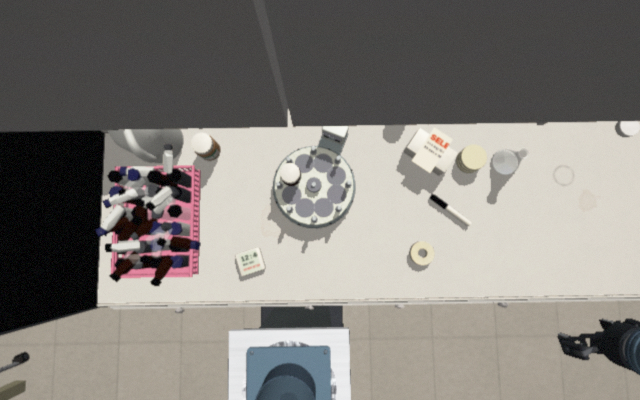

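View pics/scene0.png

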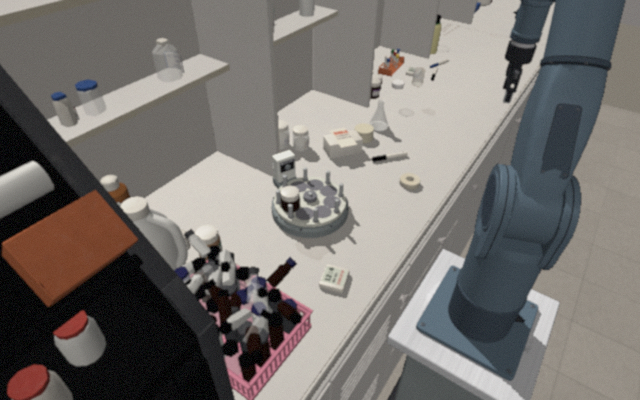

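The top view shows the carousel at about (185,314), the jar at (173,291) and the reader at (133,335). I'll zoom in to fit it precisely.

```bash
python3 - <<'E'
from h import *
p=viewer.read_camera("top")
g={k:silhouettes(k,p) for k in("sample_jar","carousel")}
for k,v in g.items():
    for s in v[:2]:
        m=s["pixels"]; r,c=np.nonzero(m); print(k,round(s["p"],2),s["pixel"],r.min(),r.max(),c.min(),c.max(),m.sum())
cv2.imwrite("pics/z1.png",cv2.resize(p["pixels"][110:240,255:375,::-1],None,fx=4.6,fy=4.6,interpolation=cv2.INTER_CUBIC))
E
```

```text
sample_jar 0.73 [173.7, 292.8] 163 186 281 301 386
carousel 0.19 [182.6, 312.9] 147 223 275 352 4717
```

View pics/z1.png

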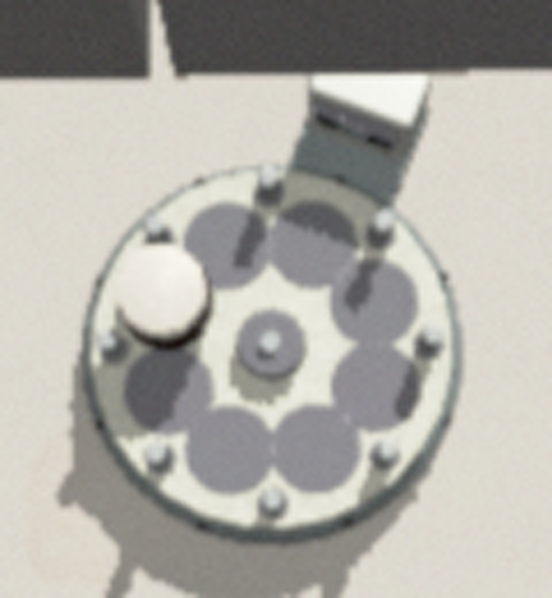

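The zoom shows the jar's cap at (165,290), and an empty spot squarely before the reader at (312,243). There is one station between them at (225,245), so the jar is 2 clicks short. Next I'll fit the centre and peg phase from the peg tops.

```bash
python3 - <<'E'
from h import *
from scipy.optimize import least_squares
p=viewer.read_camera("top")
T=[(268,178),(382,222),(431,337),(387,450),(271,497),(157,450),(110,340),(157,230)]
P=np.array([atz(p,(110+r/4.6,255+c/4.6),.088)[:2] for c,r in T])
S=[(225,245),(312,243),(375,303),(375,388),(315,448),(230,450)]
Q=np.array([atz(p,(110+r/4.6,255+c/4.6),.046)[:2] for c,r in S])
def f(v):
    a=v[2]-np.arange(8)*np.pi/4; b=v[2]+np.pi/8*1-np.arange(6)*np.pi/4
    return np.r_[(v[:2]+.09*np.c_[np.cos(a),np.sin(a)]-P).ravel(),0.5*(v[:2]+.064*np.c_[np.cos(b),np.sin(b)]-Q).ravel()]
s=least_squares(f,[.53,-.08,0]); print(s.x[:2],np.degrees(s.x[2]),np.abs(s.fun).max())
c=s.x[:2]
j=atz(p,silhouettes("sample_jar",p)[0]["pixel"],.095)[:2]; print("jar dir",np.degrees(np.arctan2(*(j-c)[::-1])))
for q,z in(((317,80),.108),((425,105),.108)): print(atz(p,(110+q[1]/4.6,255+q[0]/4.6),z))
for th in(-112.5,-135,-157.5,180,135): t=np.radians(th)+s.x[2]; print(th,(c+.09*np.array([np.cos(t),np.sin(t)])).round(4))
E
```

```text
[ 0.52786301 -0.07568537] -0.1910373605666141 0.002814453064889255
jar dir 60.588828263806626
[ 0.6671 -0.1038  0.108 ]
[ 0.652  -0.1628  0.108 ]
-112.5 [ 0.4931 -0.1587]
-135 [ 0.464  -0.1391]
-157.5 [ 0.4446 -0.1098]
180 [ 0.4379 -0.0754]
135 [ 0.4644 -0.0118]
```

```bash
python3 -m pendant '[[0.02,0.03,0,0,0,0.06,-1],[0.04,0.06,0,0,0,0.12,-1],[0.06,0.09,0,0,0,0.18,-1],[0.08,0.12,0,0,0,0.24,-1],[0.1,0.15,0,0,0,0.3,-1],[0.12,0.18,0,0,0,0.36,-1],[0.14,0.21,0,0,0,0.42,-1],[0.16,0.24,0,0,0,0.48,-1],[0.18,0.27,0,0,0,0.54,-1],[0.2,0.3,0,0,0,0.6,-1],[0.22,0.33,0,0,0,0.66,-1],[0.24,0.36,0,0,0,0.72,-1],[0.26,0.39,0,0,0,0.78,-1],[0.28,0.42,0,0,0,0.84,-1],[0.29,0.44,0,0,0,0.87,-1],[0.3,0.455,0,0,0,0.887,-1],[0.306,0.464,0,0,0,0.887,-1],[0.306,0.464,0,0,0,0.887,-1],[0.306,0.464,0,0,0,0.887,-1],[0.306,0.464,0,0,0,0.887,-1]]'
python3 - <<'E'
from h import *
s=robot.read_state(); print(s['joints'].round(1),s['tool_pos'],s['tcp_rot'],s['wrist_force'],s['gripper_width'])
p=viewer.read_camera("wrist"); cv2.imwrite("pics/w1.png",p["pixels"][:,:,::-1])
E
```

```text
t: 3.15
tool_pos: [0.4923, -0.16, 0.2312]
tcp_rot: [-180.0, 0.0, 67.4]
wrist_force: [-0.3, -0.0, 0.3]
gripper_width: 0.0001
finger_force: 0.0
[ 31.6  19.5 -22.8 107.    9.1  55.2 -17.8] [ 0.49234229 -0.159977    0.23118   ] [-1.79984817e+02  4.64405932e-02  6.74053699e+01] [-0.28933674 -0.03050899  0.32396883] 0.0001433327765495512
```

View pics/w1.png

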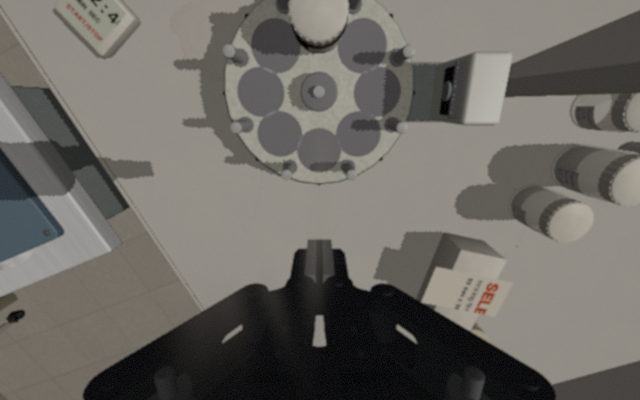

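The wrist view shows the shut fingers at column 319, centred between two pegs at columns 287 and 350. The jar is 90° from the reader, which agrees with 2 clicks. I'll descend and print the arc table.

```bash
python3 -m pendant '[[0.001,0.001,-0.02,0,0,0,-1],[0.001,0.001,-0.04,0,0,0,-1],[0.001,0.001,-0.06,0,0,0,-1],[0.001,0.001,-0.08,0,0,0,-1],[0.001,0.001,-0.1,0,0,0,-1],[0.001,0.001,-0.12,0,0,0,-1],[0.001,0.001,-0.135,0,0,0,-1],[0.001,0.001,-0.15,0,0,0,-1],[0.001,0.001,-0.16,0,0,0,-1],[0.001,0.001,-0.17,0,0,0,-1],[0.001,0.001,-0.17,0,0,0,-1],[0.001,0.001,-0.17,0,0,0,-1]]'
python3 - <<'E'
import numpy as np
g=lambda d:.09*np.array([np.cos(np.radians(d)),np.sin(np.radians(d))])
for s in(-112.5,-152.5):
  for d in np.arange(2.5,50.1,2.5): print(*(g(s-d)-g(s)).round(4),round(-np.radians(d),3))
E
```

```text
t: 4.4
tool_pos: [0.4941, -0.1577, 0.0615]
tcp_rot: [180.0, 0.0, 67.5]
wrist_force: [-0.4, 0.1, 0.4]
gripper_width: -0.0
finger_force: 0.0
-0.0036 0.0016 -0.044
-0.0071 0.0033 -0.087
-0.0106 0.0052 -0.131
-0.0139 0.0072 -0.175
-0.0172 0.0094 -0.218
-0.0203 0.0117 -0.262
-0.0234 0.0142 -0.305
-0.0264 0.0168 -0.349
-0.0292 0.0195 -0.393
-0.0319 0.0223 -0.436
-0.0345 0.0253 -0.48
-0.037 0.0284 -0.524
-0.0393 0.0315 -0.567
-0.0415 0.0348 -0.611
-0.0435 0.0381 -0.654
-0.0454 0.0416 -0.698
-0.0471 0.0451 -0.742
-0.0487 0.0487 -0.785
-0.0501 0.0524 -0.829
-0.0514 0.0561 -0.873
-0.0017 0.0035 -0.044
-0.0033 0.0071 -0.087
-0.0047 0.0108 -0.131
-0.006 0.0145 -0.175
-0.0071 0.0183 -0.218
-0.008 0.0221 -0.262
-0.0088 0.0259 -0.305
-0.0094 0.0298 -0.349
-0.0098 0.0337 -0.393
-0.0101 0.0376 -0.436
-0.0102 0.0416 -0.48
-0.0101 0.0455 -0.524
-0.0098 0.0494 -0.567
-0.0094 0.0533 -0.611
-0.0088 0.0572 -0.654
-0.008 0.061 -0.698
-0.0071 0.0649 -0.742
-0.006 0.0686 -0.785
-0.0047 0.0723 -0.829
-0.0033 0.076 -0.873
```

Push 40° of finger travel for the first click.

```bash
python3 -m pendant '[[-0.0036,0.0016,0,0,0,-0.044,-1],[-0.0071,0.0033,0,0,0,-0.087,-1],[-0.0106,0.0052,0,0,0,-0.131,-1],[-0.0139,0.0072,0,0,0,-0.175,-1],[-0.0172,0.0094,0,0,0,-0.218,-1],[-0.0203,0.0117,0,0,0,-0.262,-1],[-0.0234,0.0142,0,0,0,-0.305,-1],[-0.0264,0.0168,0,0,0,-0.349,-1],[-0.0292,0.0195,0,0,0,-0.393,-1],[-0.0319,0.0223,0,0,0,-0.436,-1],[-0.0345,0.0253,0,0,0,-0.48,-1],[-0.037,0.0284,0,0,0,-0.524,-1],[-0.0393,0.0315,0,0,0,-0.567,-1],[-0.0415,0.0348,0,0,0,-0.611,-1],[-0.0435,0.0381,0,0,0,-0.654,-1],[-0.0454,0.0416,0,0,0,-0.698,-1],[-0.0454,0.0416,0,0,0,-0.698,-1],[-0.0454,0.0416,0,0,0,-0.698,-1],[-0.0454,0.0416,0,0,0,-0.698,-1]]'
python3 - <<'E'
from h import *
a=viewer.read_camera("top")["pixels"][110:240,255:375,::-1]; b=viewer.read_camera("scene")["pixels"][140:250,240:370,::-1]
f=lambda i:cv2.resize(i,(395,395),interpolation=cv2.INTER_CUBIC)
cv2.imwrite("pics/a1.png",np.hstack([f(a),f(b)]))
E
```

```text
t: 6.3
tool_pos: [0.449, -0.1162, 0.0616]
tcp_rot: [180.0, -0.0, 27.6]
wrist_force: [0.5, 0.0, -0.4]
gripper_width: -0.0001
finger_force: 0.0
```

View pics/a1.png

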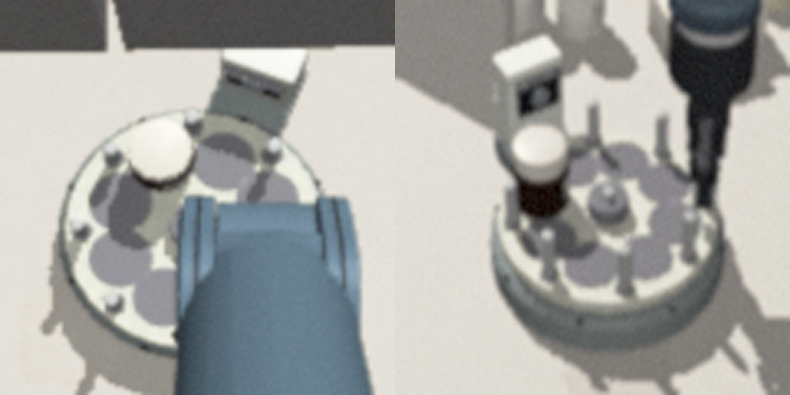

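The jar at (162,150) in the left half has moved one click. The empty reader stop shows at (223,160), so one click remains.

```bash
python3 -m pendant '[[-0.0017,0.0035,0,0,0,-0.044,-1],[-0.0033,0.0071,0,0,0,-0.087,-1],[-0.0047,0.0108,0,0,0,-0.131,-1],[-0.006,0.0145,0,0,0,-0.175,-1],[-0.0071,0.0183,0,0,0,-0.218,-1],[-0.008,0.0221,0,0,0,-0.262,-1],[-0.0088,0.0259,0,0,0,-0.305,-1],[-0.0094,0.0298,0,0,0,-0.349,-1],[-0.0098,0.0337,0,0,0,-0.393,-1],[-0.0101,0.0376,0,0,0,-0.436,-1],[-0.0102,0.0416,0,0,0,-0.48,-1],[-0.0101,0.0455,0,0,0,-0.524,-1],[-0.0098,0.0494,0,0,0,-0.567,-1],[-0.0094,0.0533,0,0,0,-0.611,-1],[-0.0088,0.0572,0,0,0,-0.654,-1],[-0.008,0.061,0,0,0,-0.698,-1],[-0.0071,0.0649,0,0,0,-0.742,-1],[-0.006,0.0686,0,0,0,-0.785,-1],[-0.006,0.0686,0,0,0,-0.785,-1],[-0.006,0.0686,0,0,0,-0.785,-1]]'
python3 - <<'E'
from h import *
a=viewer.read_camera("top")["pixels"][110:240,255:375,::-1]; b=viewer.read_camera("scene")["pixels"][140:250,240:370,::-1]
f=lambda i:cv2.resize(i,(395,395),interpolation=cv2.INTER_CUBIC)
cv2.imwrite("pics/a2.png",np.hstack([f(a),f(b)]))
E
```

```text
t: 8.4
tool_pos: [0.4426, -0.0475, 0.0613]
tcp_rot: [180.0, 0.0, -17.3]
wrist_force: [0.4, -0.4, 0.9]
gripper_width: 0.0001
finger_force: 0.0
```

View pics/a2.png

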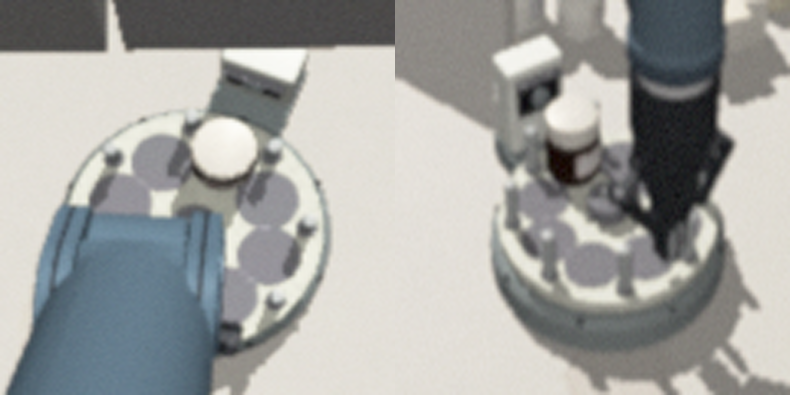

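The jar at (223,150) is in front of the reader, and the wrist reads no contact force. I'll lift clear and check.

```bash
python3 -m pendant '[[0,0,0.015,0,0,0,-1],[0,0,0.03,0,0,0,-1],[0,0,0.05,0,0,0,-1],[0,0,0.075,0,0,0,-1],[0,0,0.1,0,0,0,-1],[0,0,0.125,0,0,0,-1],[0,0,0.15,0,0,0,-1],[0,-0.03,0.17,0,0,0,-1],[0,-0.06,0.17,0,0,0,-1],[0,-0.09,0.17,0,0,0,-1],[0,-0.12,0.17,0,0,0,-1],[0,-0.15,0.17,0,0,0,-1],[0,-0.18,0.17,0,0,0,-1],[0,-0.21,0.17,0,0,0,-1],[0,-0.24,0.17,0,0,0,-1],[0,-0.26,0.17,0,0,0,-1],[0,-0.27,0.17,0,0,0,-1],[0,-0.27,0.17,0,0,0,-1],[0,-0.27,0.17,0,0,0,-1],[0,-0.27,0.17,0,0,0,-1]]'
python3 - <<'E'
from h import *
p=viewer.read_camera("top")
cv2.imwrite("pics/a3.png",cv2.resize(p["pixels"][110:240,255:375,::-1],None,fx=4.6,fy=4.6,interpolation=cv2.INTER_CUBIC))
E
```

```text
t: 10.5
tool_pos: [0.4429, -0.3158, 0.2312]
tcp_rot: [-180.0, 0.0, -17.3]
wrist_force: [0.1, 0.9, -0.9]
gripper_width: -0.0002
finger_force: 0.0
```

View pics/a3.png

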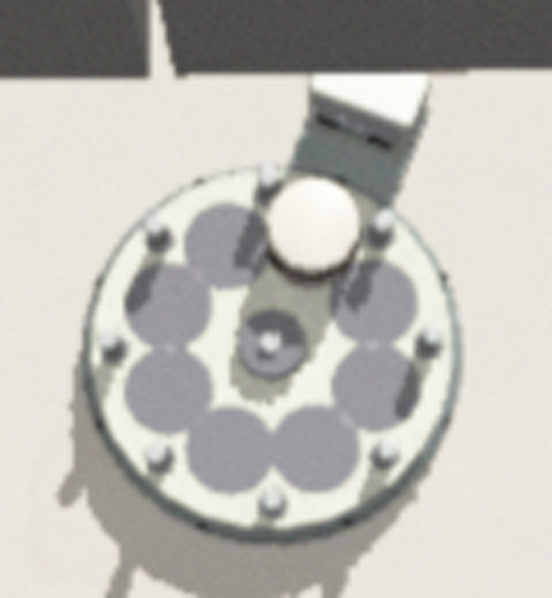

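The jar at (312,225) stands squarely before the reader. The pegs are back at the same stop positions as at the start, so the disc has settled.

```bash
python3 -c "
from station import order
print(order.job_done())"
```

```text
the job is handed in; nothing more can be done
None
```

I pushed the carousel two clicks clockwise by a peg; the last picture shows the jar settled squarely before the reader, the arm is well clear, and the job is handed in.

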